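Empty the slotted lath box and sort flat from round

TASK

Empty the slotted plywood box: draw the two flat laths and the round dowel out through its front slots, leading end tilted up so that they do not jam, and without shifting the box. Lay both laths flat in the shallow plywood tray and the dowel in the bottom of the cardboard half-tube, each wholly inside, laid down and not dropped. Leave the mug, glue bottle, scissors, tape roll, brushes and brush jar where they are.

Things in the scene. Friction and masses are not known exactly. Their poses are not given: they have to be found in the camera images.
- box: closed plywood lath box, 188 mm deep (x) x 200 mm wide (y) x 118 mm high, all walls 9 mm, lid screwed down (3 mm overhang), about 1.1 kg and loose: a jammed piece drags it. Origin: centre of its underside, z up. Its front (x = -94 mm) has the three slots and faces roughly the robot's right (world -y). Which piece sits in which slot varies
- box_slot (a point): centre of the middle slot, on the box's outer front face (box x = -94, y = 0, z = 77 mm). Three identical slots lie side by side at box y = -60, 0 and +60 mm, each 43 mm wide and 26 mm high (64 to 90 mm above the table); one piece in each
- lath_a: flat light-wood lath 270 x 28 x 6 mm. Origin at its centre; x along its length (leading end at x = -135 mm, tail at +135 mm), y across the width, z through the thickness. Lies in the box along the box's x, rising 0.33 rad (19 deg) towards its slot: tail on the box floor by the back wall, resting on the slot sill; the leading end sticks out about 85 mm, about 95 mm above the table. About 30 g.
- lath_b: second flat lath, the same in all respects as lath_a, in another slot
- dowel: round light-wood dowel, 270 mm long, 14 mm diameter. Origin at its centre; x along its length (leading end at x = -135 mm). Lies in the box along the box's x, rising 0.33 rad (19 deg) towards its slot: tail on the box floor by the back wall, resting on the slot sill; the leading end sticks out about 85 mm, about 95 mm above the table. About 30 g.
- tray: shallow open plywood tray for the laths, fixed. Outside 312 (x) x 136 (y) x 26 mm high, walls and floor 6 mm: inside 300 x 124 mm, 20 mm deep. Origin: centre of its underside; x along its length, the -x end pointing to the robot's right and back towards it. Tray and half-tube may swap places
- half_tube: cardboard tube cut in half lengthways, open side up on a plywood base, fixed: trough for the dowel. 312 mm long (x), inner radius 45 mm, wall 4 mm, ends open, base 104 mm wide; inner bottom 12 mm, rims 57 mm above the table. Origin: underside of the base, below the trough's centre; x along it, -x end to the robot's right and back towards it
- mug: white china mug, 78 mm wide, 95 mm high, with a handle on its +y side (out to about 75 mm from the axis), standing on the table in front of the slots, below the way out. Origin: centre of its underside. Leave it
- glue_bottle: white glue bottle with black band and pointed red cap, 57 mm diameter, 200 mm high. Origin: centre of its underside. Leave it
- scissors: scissors with green handles lying on the table, about 175 mm long (x), 82 mm wide over the handles, 11 mm high. Origin: on the table, by the pivot. Leave them
- tape_roll: roll of paper tape lying on the lid of the box, 84 mm diameter, 24 mm high. Origin: centre of its underside. Leave it
- brush_jar: glass jar 72 mm wide and 90 mm high with brushes standing in it up to 195 mm above the table, leaning out to about 35 mm from the axis. Origin: centre of its underside. Leave it
- paste_brush: paste brush lying on the table between the box and the robot, 200 mm long along its x axis (handle end at -x), 42 mm wide, 20 mm high. Origin: under its middle. Leave it
- lath_a_lead (a point): centre of the leading (outer) end face of lath_a, at x = -135 mm in its frame
- lath_a_tail (a point): centre of the tail (inner) end face of lath_a, at x = +135 mm in its frame
- lath_b_lead (a point): centre of the leading (outer) end face of lath_b, at x = -135 mm in its frame
- lath_b_tail (a point): centre of the tail (inner) end face of lath_b, at x = +135 mm in its frame
- dowel_lead (a point): centre of the leading (outer) end face of dowel, at x = -135 mm in its frame
- dowel_tail (a point): centre of the tail (inner) end face of dowel, at x = +135 mm in its frame

How it is judged:
By the outcome, as a careful person would: the job done as asked, in the order asked, and still so for the second after the job is handed in, with the robot touching nothing.
It also fails if it takes over 72 s, if anything falls off the work surface, if the arm or the gripper's body presses on something with over 40 N, if the wrist force passes 120 N, or if a joint passes its speed limit or range.

ROBOT

A 6-joint arm with a two-finger parallel gripper is mounted at the origin on the work surface. World frame = base frame: x ahead of the robot, y to its left, z up, the work surface at z = 0. Lengths are in m, angles in degrees, forces in N, time in s.
With the tool pointing down it reaches from about 0.375 to 0.9 m from the base axis. Payload 3.1 kg.
Tool frame: the origin (TCP) lies on the centre line of the jaws, within the pads' length; the fingertips stand 22 mm ahead of it and the grasp point (between the pads) lies 3 mm ahead of it; z points along the fingers, y is the line along which they close (so a half turn about z gives the same grasp; the last joint's range is limited). The gripper opens to 87 mm and grips with 3 to 60 N. Pads are 19 mm wide; open, the fingers measure 117 mm over their backs; the gripper's body (75 mm by 190 mm) begins 51 mm behind the grasp point.
Start: joints at [-83.337, 30.224, 82.088, -0, 67.689, -10.227], TCP at [0.182, -0.598, 0.245] pointing down, gripper open.
Joint ranges: [-176.69, 176.69], [-43.24, 126.21], [12.49, 139.97], [-82, 262], [0, 151.66], [-163.58, 163.58]. Speed limits (degrees/s): [159.86, 159.86, 180, 180, 180, 180].

INTERFACE

Orientations are given as a 3x3 rotation matrix whose columns are the frame's x, y, z axes.
In Python, from rig import * gives the robot as it stands.
- The arm moves only by the shell command python3 -m jog 'ROWS'. ROWS is text: rows parted by semicolons, each of 7 numbers parted by spaces: the shift along the tool's x, y, z in mm, then the turn, a rotation vector about the tool's x, y, z in rad, then the finger opening in mm, from 0 to 87. In form: tx ty tz ax ay az fingers; .... A call has 1 to 12 rows; each row shifts and turns the commanded pose from where the row before left it, along the tool's axes as they then stand; what a row does not reach is not made up. A row lasts 1/8 s, in which the tool goes at most 62.5 mm and 10.7 degrees, less where a joint would pass 70% of its speed; a pose out of reach is approached as far as the arm can. A call with a gripper value outside its range is refused whole. The fingers move at their own pace and stop on an object; the grip force is fixed at half the most. Time passes only in rows, so rows that do not move let the fingers close. It gives the time, the measured TCP pose, the force, the opening and the grip force at its end, in the units of the state.
- read_state(): the state, without advancing time (a new reading comes with each control period).
- capture(name): name is "scene" or "top" or "wrist"; returns a dict with "color" (480x640x3 uint8, red, green, blue), "camera_matrix" (3x3 intrinsics, pixels), "distortion" ([k1, k2, p1, p2, k3] as OpenCV has them; the pictures are not rectified), "R" (3x3) and "t" (3): a world point X has camera coordinates R X + t. Camera axes: x right, y down, z forward; pixel columns grow to the right and rows downward; lengths in m; the calibration is good to about 2 mm. A picture is of the moment at which its call begins. There is no depth.
- hand_in(): hands the job in; it is judged then, once.
Trained networks look in the newest picture that a camera, given by its name, has taken for a name from the list of things; names that differ only in an ending like _2 or _b are one class to them, and where a whole thing is asked for, a point or a joint stands for the part that bears it (a point fixed in the world has none). Each returns a list of dicts, best first, with "conf" (0 to 1); they miss things now and then, are a little off and sometimes report something else, mostly with a low value. They report only what shows in the picture. A call takes as long as a camera call.
- find_in(camera, target): "at" ([x, y, z] in m, in world coordinates, good to about 4 mm: the middle of the surface that is visible of it).
- trace(camera, target): "pixels" (480x640 bool, what is visible of it).
- place_of(camera, target): "at" ([x, y, z] in m, in world coordinates, good to about 4 mm: a listed point, or the origin of a listed thing).
The state is a dict: "time_s": time; "joint_positions": joint angles; "qvel": joint speeds; "tau": joint torques, N m; "position": TCP position; "tcp_rot": TCP orientation; "force": force on the tool from outside, world axes, zero at the start; "moment": the same for the moment, N m; "opening": opening from 0.0 (shut) to 1.0 (fully open); "grasp_force": force on a finger pad.
Only numpy, scipy, OpenCV 4.12 (cv2) and the standard library are available. Lean on these libraries where they do the work, as an engineer would, in place of code of your own. Each camera call takes 0.05 s, during which the arm holds its last target. There are 200 camera calls.

## Working session

There is one attempt and no reset: what is moved stays moved. The work goes in short steps, Python scripts to look and compute and a shell command to move; the robot and the scene stay as the last step left them, time stands still between calls to the robot, and variables do not carry over. Pictures are saved under pics/ and viewed, at most 14 in all, crops included, and the job is handed in when it is done.

```bash
ls; mkdir -p pics
python3 - <<'E'
from rig import *
import cv2,numpy as np
for c in ["scene","top"]:
    d=capture(c); cv2.imwrite(f"pics/{c}0.png",d["color"][:,:,::-1])
    print(c,d["camera_matrix"].tolist(),np.round(d["R"],3).tolist(),np.round(d["t"],3).tolist(),d["distortion"])
    for n in ["box","box_slot","lath_a_lead","lath_b_lead","dowel_lead","tray","half_tube","mug","glue_bottle","scissors","tape_roll","brush_jar","paste_brush"]:
        print(n,[(np.round(o["at"],3).tolist(),round(o["conf"],2)) for o in place_of(c,n)[:3]])
s=read_state();print(s)
E
```

```text
pics
scene [[442.21244440834437, 0.0, 310.10660825059136], [0.0, 442.21244440834437, 241.9809391611588], [0.0, 0.0, 1.0]] [[-0.829, 0.56, 0.005], [0.34, 0.511, -0.789], [-0.445, -0.652, -0.614]] [0.492, -0.109, 1.384] [-0.00793764  0.          0.          0.          0.        ]
box [([0.565, 0.283, 0.001], 0.81)]
box_slot [([0.552, 0.192, 0.074], 0.87)]
lath_a_lead [([0.595, 0.104, 0.1], 0.69)]
lath_b_lead [([0.475, 0.121, 0.095], 0.76), ([0.576, 0.321, 0.116], 0.6), ([0.573, -0.315, 0.002], 0.43)]
dowel_lead [([0.53, 0.106, 0.101], 0.6)]
tray [([0.576, -0.317, -0.001], 0.9)]
half_tube [([0.429, -0.224, -0.004], 0.75)]
mug [([0.537, 0.007, -0.001], 0.86)]
glue_bottle []
scissors [([0.375, 0.099, -0.001], 0.92)]
tape_roll [([0.572, 0.321, 0.114], 0.58)]
brush_jar [([0.67, -0.442, 0.003], 0.81), ([0.794, -0.01, 0.002], 0.58), ([0.566, 0.285, -0.0], 0.46)]
paste_brush [([0.348, 0.293, -0.003], 0.96), ([0.593, 0.102, 0.098], 0.53)]
top [[617.3819849413148, 0.0, 316.23454247007584], [0.0, 617.3819849413148, 255.0428112562456], [0.0, 0.0, 1.0]] [[0.012, -1.0, 0.011], [-0.993, -0.013, -0.1
[... 719 characters left out ...]
2703684e-03,
        6.76903853e+01, -1.02271238e+01]), 'qvel': array([-0.01229683, -0.07662999,  0.04177338, -0.00898512,  0.05471618,
        0.05477787]), 'tau': array([-2.16548280e-03, -4.40020144e+01, -1.76981485e+01,  6.32968778e-02,
        5.04859036e-02, -1.98815718e-05]), 'position': array([ 0.18160618, -0.59800186,  0.24453757]), 'tcp_rot': array([[ 9.56859957e-01,  2.90549517e-01, -3.13652443e-05],
       [ 2.90549518e-01, -9.56859956e-01,  4.20737863e-05],
       [-1.77876280e-05, -4.93718780e-05, -9.99999999e-01]]), 'force': array([ 0.47456078, -0.10238101, -0.00312807]), 'moment': array([-0.01383415, -0.03264576,  0.01426756]), 'grasp_force': 0.0, 'opening': 1.003273672502206}
```

View pics/scene0.png

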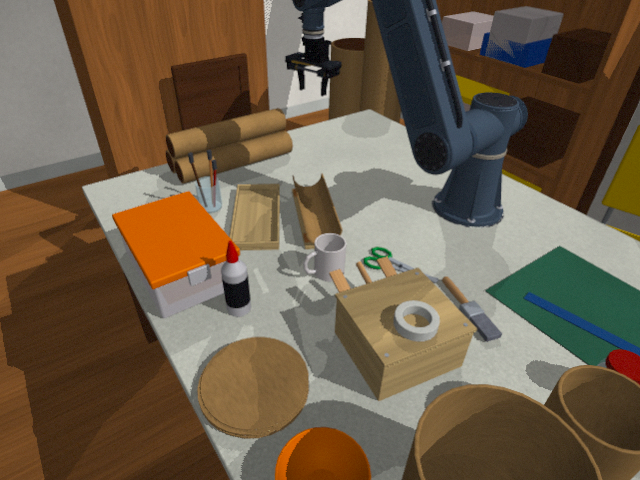

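View pics/top0.png

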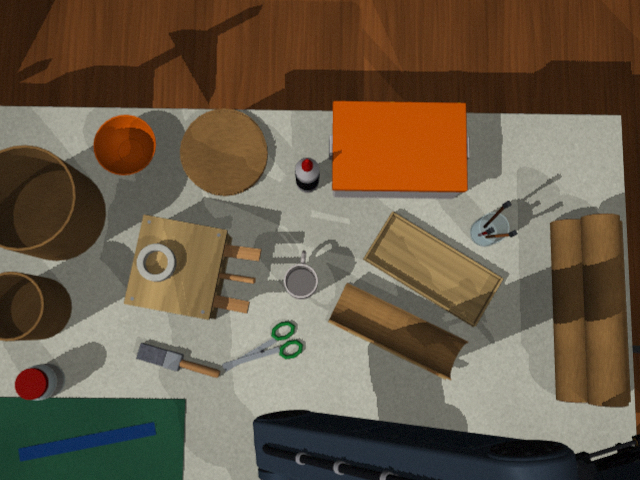

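```bash
cat > h.py <<'E'
from rig import *
import numpy as np,cv2
from scipy.spatial.transform import Rotation as Rot
def ray_plane(d,uv,z):
    n=cv2.undistortPoints(np.asarray(uv,float).reshape(-1,1,2),d["camera_matrix"],d["distortion"])[:,0]
    R=np.array(d["R"]);t=np.array(d["t"]);C=-R.T@t
    v=np.c_[n,np.ones(len(n))]@R
    return C+v*((z-C[2])/v[:,2])[:,None]
def proj(d,X):
    return cv2.projectPoints(np.asarray(X,float).reshape(-1,1,3),cv2.Rodrigues(np.array(d["R"]))[0],np.array(d["t"]),d["camera_matrix"],d["distortion"])[0][:,0]
def u(x,y=0,z=0):
    v=np.array([x,y,z],float);return v/np.linalg.norm(v)
def rect(d,cam,n,z):
    m=trace(cam,n)[0]["pixels"].astype(np.uint8)
    k,l,s,_=cv2.connectedComponentsWithStats(m); i=1+np.argmax(s[1:,4])
    P=ray_plane(d,np.argwhere(l==i)[:,::-1],z)[:,:2]
    (c,wh,a)=cv2.minAreaRect((P*1000).astype(np.float32))
    return np.round(c,1),np.round(wh,1),round(a,2),P
def Rtool(lath,z):  # lath: unit vec lead->tail ; z tool axis; y across
    y=np.cross(z,lath);y/=np.linalg.norm(y);x=np.cross(y,z);return np.c_[x,y,z]
def plan(p,R,n,s=None):
    """rows to go to TCP p,R in n rows, best half-turn chosen by caller"""
    s=s or read_state();p0=np.array(s["position"]);R0=np.array(s["tcp_rot"])
    a=Rot.from_matrix(R0.T@R).as_rotvec()
    print("t",round(s["time_s"],2),"turn deg",np.round(np.degrees(a),1))
    for i in range(n):
        Ri=R0@Rot.from_rotvec(a*i/n).as_matrix()
        print(*np.round(1000*Ri.T@(np.array(p)-p0)/n,1),*np.round(a/n,3))
E
python3 - <<'E'
from h import *
d=capture("top")
for n,z in [("tray",.026),("half_tube",.057),("box",.118)]:
    print(n,rect(d,"top",n,z)[:3])
for n in ["lath_a","dowel"]:
    for o in trace("top",n)[:4]:
        q=np.argwhere(o["pixels"]);print(n,o["conf"],len(q),q.mean(0))
        P=ray_plane(d,q[:,::-1],.088)[:,:2]
        print(cv2.minAreaRect((P*1000).astype(np.float32)))
E
```

```text
tray (array([ 573.6, -309.1]), array([316.6, 143.2]), 58.7)
half_tube (array([ 423. , -219.6]), array([314.1, 104.4]), 64.75)
box (array([561.3, 278.4]), array([210.6, 208.6]), 80.25)
lath_a 0.93 450 [304.24666667 230.89555556]
((481.0295715332031, 163.4207000732422), (81.62516021728516, 28.83359718322754), 79.41837310791016)
lath_a 0.83 432 [253.13888889 241.77546296]
((598.95556640625, 141.69146728515625), (84.94478607177734, 28.74358558654785), 84.99285125732422)
lath_a 0.33 7360 [268.11834239 180.31725543]
((563.9511108398438, 284.2903747558594), (214.8832244873047, 210.2117919921875), 80.08814239501953)
dowel 0.71 214 [277.92523364 236.8411215 ]
((541.24267578125, 151.01028442382812), (83.50946807861328, 13.562180519104004), 81.95503234863281)
dowel 0.34 388 [304.08247423 230.98453608]
((481.31732177734375, 163.41534423828125), (80.11185455322266, 25.947099685668945), 78.48421478271484)
```

```bash
cat >> h.py <<'E'
def grasp(lead,yaw,pitch=.33,along=.025,ahead=.017,back=0.):
    y=np.radians(yaw);d=np.array([np.cos(y)*np.cos(pitch),np.sin(y)*np.cos(pitch),-np.sin(pitch)])
    z=-np.array([np.cos(y)*np.sin(pitch),np.sin(y)*np.sin(pitch),np.cos(pitch)])
    return np.array(lead)+d*along-z*(ahead+back),Rtool(d,z)
E
python3 - <<'E'
from h import *
p,R=grasp([.596,.1,.099],82,back=.08);print(p);plan(p,R,20)
d=capture("wrist");print(np.array(read_state()["tcp_rot"]).T@(-np.array(d["R"]).T@d["t"]-read_state()["position"]))
E
```

```text
[0.6036661  0.15454717 0.18266503]
t 1.7 turn deg [-10.7 -16.8 -64.5]
31.1 -29.9 3.1 -0.009 -0.015 -0.056
32.8 -28.1 2.4 -0.009 -0.015 -0.056
34.4 -26.2 1.6 -0.009 -0.015 -0.056
35.8 -24.3 0.9 -0.009 -0.015 -0.056
37.1 -22.2 0.1 -0.009 -0.015 -0.056
38.3 -20.1 -0.6 -0.009 -0.015 -0.056
39.3 -17.9 -1.4 -0.009 -0.015 -0.056
40.3 -15.6 -2.1 -0.009 -0.015 -0.056
41.0 -13.3 -2.9 -0.009 -0.015 -0.056
41.7 -11.0 -3.6 -0.009 -0.015 -0.056
42.2 -8.6 -4.3 -0.009 -0.015 -0.056
42.5 -6.1 -5.0 -0.009 -0.015 -0.056
42.7 -3.7 -5.7 -0.009 -0.015 -0.056
42.8 -1.2 -6.3 -0.009 -0.015 -0.056
42.7 1.2 -6.9 -0.009 -0.015 -0.056
42.4 3.7 -7.5 -0.009 -0.015 -0.056
42.0 6.2 -8.1 -0.009 -0.015 -0.056
41.5 8.6 -8.7 -0.009 -0.015 -0.056
40.8 11.0 -9.2 -0.009 -0.015 -0.056
40.0 13.3 -9.7 -0.009 -0.015 -0.056
[ 7.80812000e-02  5.60726662e-05 -1.39186553e-01]
```

```bash
python3 -m jog '31 -30 3 -.009 -.015 -.056 87;33 -28 2 -.009 -.015 -.056 87;34 -26 2 -.009 -.015 -.056 87;36 -24 1 -.009 -.015 -.056 60;37 -22 0 -.009 -.015 -.056 46;38 -20 -1 -.009 -.015 -.056 46;39 -18 -1 -.009 -.015 -.056 46;40 -16 -2 -.009 -.015 -.056 46;41 -13 -3 -.009 -.015 -.056 46;42 -11 -4 -.009 -.015 -.056 46' && python3 -m jog '42 -9 -4 -.009 -.015 -.056 46;43 -6 -5 -.009 -.015 -.056 46;43 -4 -6 -.009 -.015 -.056 46;43 -1 -6 -.009 -.015 -.056 46;43 1 -7 -.009 -.015 -.056 46;42 4 -8 -.009 -.015 -.056 46;42 6 -8 -.009 -.015 -.056 46;42 9 -9 -.009 -.015 -.056 46;41 11 -9 -.009 -.015 -.056 46;40 13 -10 -.009 -.015 -.056 46;0 0 0 0 0 0 46;0 0 0 0 0 0 46'
python3 - <<'E'
from h import *
d=capture("wrist");cv2.imwrite("pics/w1.png",d["color"][:,:,::-1])
for n in ["lath_a_lead","dowel_lead","box_slot","box"]:
    print(n,[(np.round(o["at"],4).tolist(),round(o["conf"],2)) for o in place_of("wrist",n)[:3]])
p,R=grasp([.596,.1,.099],82,back=.08);plan(p,R,1)
for n in ["lath_a","dowel"]:
    for o in trace("wrist",n)[:3]:
        q=np.argwhere(o["pixels"]);print(n,o["conf"],len(q),q.mean(0),cv2.minAreaRect(q[:,::-1].astype(np.float32)))
E
```

```text
time_s: 3.0
position: [0.3935, -0.2219, 0.2141]
tcp_rot: [[0.648, 0.758, -0.075], [0.743, -0.651, -0.155], [-0.166, 0.045, -0.985]]
force: [0.3, 0.5, 0.6]
opening: 0.535
grasp_force: 0.0
time_s: 4.5
position: [0.6051, 0.1537, 0.1819]
tcp_rot: [[0.135, 0.989, -0.056], [0.936, -0.146, -0.321], [-0.326, -0.009, -0.945]]
force: [-0.5, -0.9, -0.0]
opening: 0.531
grasp_force: 0.0
lath_a_lead [([0.5937, 0.0982, 0.0985], 0.71), ([0.4762, 0.1246, 0.0986], 0.42), ([0.5412, 0.112, 0.0978], 0.28)]
dowel_lead [([0.5372, 0.1101, 0.1008], 0.6)]
box_slot []
box [([0.4726, 0.1269, 0.0954], 0.56)]
t 4.75 turn deg [-0.6  0.1 -0.3]
1.3 -2.0 -0.6 -0.011 0.002 -0.005
lath_a 0.72 4158 [242.96608947 315.91197691] ((316.5, 244.0), (96.0, 45.0), 90.0)
dowel 0.79 2285 [241.94354486 222.22407002] ((222.41444396972656, 243.11752319335938), (101.8039779663086, 23.611982345581055), 87.39744567871094)
dowel 0.62 4283 [233.87999066 127.43450852] ((126.09017181396484, 233.9918212890625), (96.33002471923828, 50.70001220703125), 84.80557250976562)
```

View pics/w1.png

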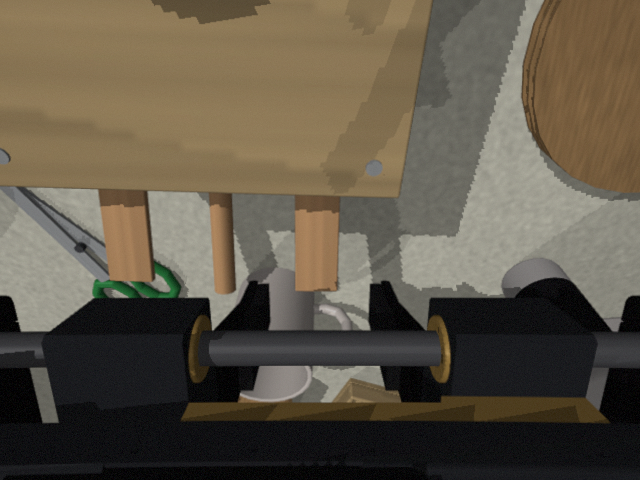

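Run:
```python
from h import *
d=capture("wrist")
print(ray_plane(d,[[317,290],[224,293],[140,280]],.101),ray_plane(d,[[317,200],[221,200]],.078))
p,R=grasp([.595,.0985,.099],82)
s=read_state();print(proj(d,s["position"]+.097*s["tcp_rot"][:,2]),proj(d,[.595,.0985,.099]))
plan(p,R,8)
```

```text
[[0.5949188  0.0985487  0.101     ]
 [0.53282842 0.10469331 0.101     ]
 [0.48220676 0.12373978 0.101     ]] [[0.6030163  0.15338528 0.078     ]
 [0.54312627 0.16202172 0.078     ]]
[[319.84353503 251.71476393]] [[317.1679447  287.98208234]]
t 4.9 turn deg [-0.6  0.1 -0.3]
-0.1 -0.3 10.0 -0.001 0.0 -0.001
-0.1 -0.3 10.0 -0.001 0.0 -0.001
-0.1 -0.3 10.0 -0.001 0.0 -0.001
-0.1 -0.3 10.0 -0.001 0.0 -0.001
-0.1 -0.3 10.0 -0.001 0.0 -0.001
-0.1 -0.3 10.0 -0.001 0.0 -0.001
-0.1 -0.3 10.0 -0.001 0.0 -0.001
-0.1 -0.4 10.0 -0.001 0.0 -0.001
```

```bash
python3 -m jog '0 -2 15 -.01 0 -.005 46;0 0 15 0 0 0 46;0 0 15 0 0 0 46;0 0 15 0 0 0 46;0 0 12 0 0 0 46;0 0 8 0 0 0 46;0 0 0 0 0 0 30;0 0 0 0 0 0 20;0 0 0 0 0 0 20;0 0 0 0 0 0 20;0 0 0 0 0 0 20'
python3 - <<'E'
from h import *
d=capture("wrist");cv2.imwrite("pics/w2.png",d["color"][:,:,::-1])
p,R=grasp([.595,.0985,.099],82);plan(p,R,1)
print([(np.round(o["at"],4).tolist(),round(o["conf"],2)) for o in place_of("wrist","lath_a_lead")[:3]])
E
```

```text
time_s: 6.28
position: [0.6002, 0.1286, 0.1069]
tcp_rot: [[0.131, 0.99, -0.044], [0.937, -0.138, -0.322], [-0.325, 0.001, -0.946]]
force: [0.2, 0.3, 0.6]
opening: 0.315
grasp_force: 30.0
t 6.33 turn deg [0.1 0.1 0.1]
-1.4 -1.0 0.3 0.001 0.001 0.001
[]
```

View pics/w2.png

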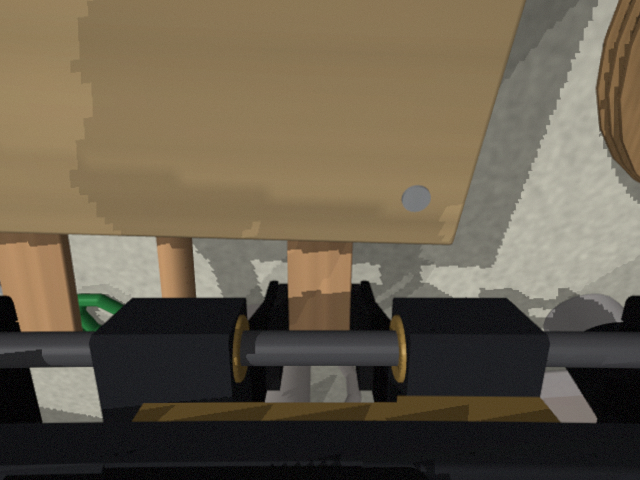

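```bash
python3 -m jog '0 0 -3 0 0 0 20;0 0 -2 0 0 0 20;-8 0 0 0 0 0 20;-15 0 0 0 0 0 20;-15 0 0 0 0 0 20;-15 0 0 0 0 0 20' && python3 -m jog '-20 0 0 0 0 0 20;-22 0 0 0 0 0 20;-22 0 0 0 0 0 20;-22 0 0 0 0 0 20;-22 0 0 0 0 0 20;-22 0 0 0 0 0 20;-22 0 0 0 0 0 20;-15 0 0 0 0 0 20'
python3 - <<'E'
from h import *
d=capture("scene");cv2.imwrite("pics/s2.png",cv2.resize(d["color"][180:420,200:520,::-1],None,fx=2,fy=2))
d=capture("top")
print(rect(d,"top","box",.118)[:3])
for n in ["box","lath_a_lead","lath_a_tail","mug"]:
    print(n,[(np.round(o["at"],4).tolist(),round(o["conf"],2)) for o in place_of("top",n)[:3]])
E
```

```text
time_s: 7.12
position: [0.5931, 0.079, 0.129]
tcp_rot: [[0.131, 0.99, -0.045], [0.936, -0.139, -0.322], [-0.326, -0.0, -0.945]]
force: [-0.2, -0.1, 0.6]
opening: 0.311
grasp_force: 30.0
time_s: 8.12
position: [0.5714, -0.0774, 0.1834]
tcp_rot: [[0.131, 0.99, -0.045], [0.936, -0.139, -0.322], [-0.325, 0.0, -0.946]]
force: [-0.1, 0.0, -0.1]
opening: 0.317
grasp_force: 30.0
(array([561.2, 278.1]), array([211. , 206.6]), 80.51)
box [([0.562, 0.2854, 0.0026], 0.86)]
lath_a_lead [([0.5681, -0.1134, 0.1799], 0.63), ([0.5443, 0.0046, 0.0006], 0.26)]
lath_a_tail [([0.6038, 0.1446, 0.0908], 0.57), ([0.6672, -0.4428, -0.0013], 0.24)]
mug [([0.5409, 0.0051, 0.0013], 0.55)]
```

View pics/s2.png

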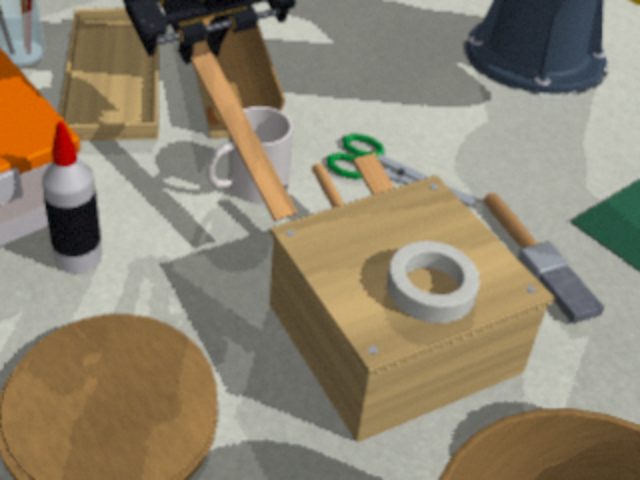

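```bash
cat >> h.py <<'E'
def lay(c,yaw,pitch,off=(.1065,0,.016)):
    _,R=grasp([0,0,0],yaw,pitch);return np.array(c)-R@np.array(off),R
class S(dict): pass
def chain(wps,ns):
    s=read_state()
    for (p,R),n in zip(wps,ns):
        print("->",np.round(p,4));plan(p,R,n,s);s=dict(position=p,tcp_rot=R,time_s=0)
E
python3 - <<'E'
from h import *
s=read_state()
chain([lay([.5945,-.3255,.12],58.7,.1),lay([.5945,-.3255,.03],58.7,.06)],[10,4])
E
```

```text
-> [ 0.5403 -0.4147  0.1466]
t 8.47 turn deg [ 5.  13.1 22.9]
-31.0 1.6 14.5 0.009 0.023 0.04
-31.3 2.9 13.7 0.009 0.023 0.04
-31.4 4.3 13.0 0.009 0.023 0.04
-31.5 5.7 12.2 0.009 0.023 0.04
-31.5 7.1 11.5 0.009 0.023 0.04
-31.5 8.4 10.7 0.009 0.023 0.04
-31.3 9.8 9.9 0.009 0.023 0.04
-31.1 11.1 9.1 0.009 0.023 0.04
-30.9 12.4 8.3 0.009 0.023 0.04
-30.5 13.7 7.5 0.009 0.023 0.04
-> [ 0.5398 -0.4155  0.0524]
t 0 turn deg [ 0.   2.3 -0. ]
2.1 -0.0 23.5 0.0 0.01 -0.0
1.9 -0.0 23.5 0.0 0.01 -0.0
1.6 -0.0 23.5 0.0 0.01 -0.0
1.4 -0.0 23.5 0.0 0.01 -0.0
```

```bash
python3 -m jog '-8 0 -24 0 0 0 20;-8 0 -24 0 0 0 20;-31 2 14 .009 .023 .04 20;-31 3 14 .009 .023 .04 20;-31 4 13 .009 .023 .04 20;-31 6 12 .009 .023 .04 20;-31 7 12 .009 .023 .04 20;-31 8 11 .009 .023 .04 20;-31 10 10 .009 .023 .04 20;-31 11 9 .009 .023 .04 20;-31 12 8 .009 .023 .04 20;-31 14 8 .009 .023 .04 20' && python3 -m jog '0 0 0 0 0 0 20;0 0 0 0 0 0 20'
python3 - <<'E'
from h import *
d=capture("top");cv2.imwrite("pics/t3.png",cv2.resize(d["color"][150:390,280:600,::-1],None,fx=2,fy=2))
for n in ["lath_a_lead","lath_a_tail","tray"]:
    print(n,[(np.round(o["at"],4).tolist(),round(o["conf"],2)) for o in place_of("top",n)[:3]])
s=read_state();o=np.array(s["position"]);R=s["tcp_rot"];print("model lead,tail",o+R@[-.0285,0,.016],o+R@[.2415,0,.016])
chain([lay([.5945,-.3255,.03],58.7,.06),lay([.5945,-.3255,.015],58.7,.03)],[6,3])
E
```

```text
time_s: 9.98
position: [0.5408, -0.4131, 0.1954]
tcp_rot: [[0.518, 0.854, -0.054], [0.85, -0.521, -0.082], [-0.098, -0.004, -0.995]]
force: [0.5, 1.2, 0.6]
opening: 0.317
grasp_force: 30.0
time_s: 10.22
position: [0.5405, -0.4118, 0.1953]
tcp_rot: [[0.517, 0.854, -0.055], [0.85, -0.52, -0.081], [-0.098, -0.005, -0.995]]
force: [0.2, -0.0, -0.5]
opening: 0.317
grasp_force: 30.0
lath_a_lead []
lath_a_tail [([0.6682, -0.2091, 0.1542], 0.81), ([0.667, -0.4415, -0.0029], 0.62), ([0.4211, -0.2239, 0.0003], 0.35)]
tray [([0.574, -0.3121, -0.0038], 0.78)]
model lead,tail [ 0.52538175 -0.43702735  0.18292109] [ 0.66476822 -0.20732513  0.15630711]
-> [ 0.5398 -0.4155  0.0524]
t 10.43 turn deg [-0.2  2.2  0. ]
1.7 0.3 23.9 -0.001 0.006 0.0
1.5 0.2 23.9 -0.001 0.006 0.0
1.4 0.2 23.9 -0.001 0.006 0.0
1.2 0.2 23.9 -0.001 0.006 0.0
1.1 0.2 23.9 -0.001 0.006 0.0
0.9 0.2 23.9 -0.001 0.006 0.0
-> [ 0.5394 -0.416   0.0342]
t 0 turn deg [ 0.   1.7 -0. ]
0.2 0.0 6.1 0.0 0.01 -0.0
0.1 0.0 6.1 0.0 0.01 -0.0
0.0 0.0 6.1 0.0 0.01 -0.0
```

View pics/t3.png

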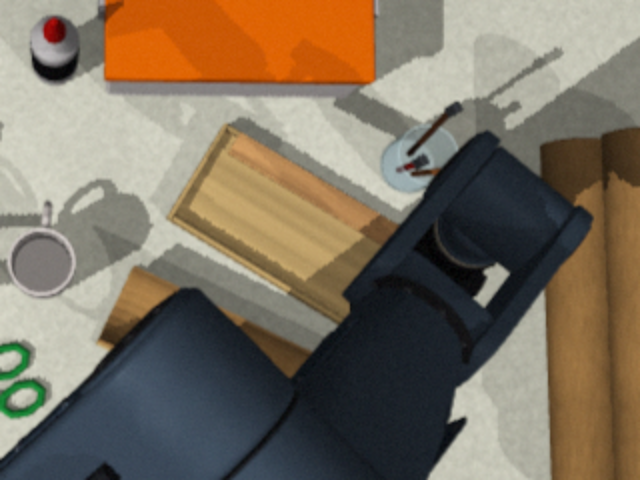

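Run:
```python
from h import *
c=[.5535,-.3005]
chain([lay(c+[.03],58.7,.06),lay(c+[.011],58.7,.015)],[8,4])
```

```text
-> [ 0.4988 -0.3905  0.0524]
t 10.43 turn deg [-0.2  2.2  0. ]
1.3 -5.8 17.9 -0.0 0.005 0.0
1.2 -5.8 17.9 -0.0 0.005 0.0
1.1 -5.8 17.9 -0.0 0.005 0.0
1.0 -5.8 17.9 -0.0 0.005 0.0
0.9 -5.8 18.0 -0.0 0.005 0.0
0.8 -5.8 18.0 -0.0 0.005 0.0
0.8 -5.9 18.0 -0.0 0.005 0.0
0.7 -5.9 18.0 -0.0 0.005 0.0
-> [ 0.4983 -0.3913  0.0286]
t 0 turn deg [ 0.   2.6 -0. ]
0.1 0.0 5.9 0.0 0.011 -0.0
0.1 0.0 5.9 0.0 0.011 -0.0
-0.0 0.0 5.9 0.0 0.011 -0.0
-0.1 0.0 5.9 0.0 0.011 -0.0
```

```bash
python3 -m jog '1 -16 10 0 .005 0 20;1 -16 15 0 .005 0 20;1 -15 25 0 .005 0 20;1 0 30 0 .005 0 20;1 0 30 0 .005 0 20;1 0 20 0 .005 0 20;1 0 13 0 .005 0 20;0 0 6 0 .014 0 20;0 0 6 0 .011 0 20;0 0 4 0 .011 0 20;0 0 0 0 0 0 20'
python3 - <<'E'
from h import *
c=[.5535,-.3005]
d=capture("top")
for n in ["lath_a_lead","lath_a_tail"]:
    print(n,[(np.round(o["at"],4).tolist(),round(o["conf"],2)) for o in place_of("top",n)[:2]])
print(rect(d,"top","tray",.026)[:3])
chain([lay(c+[.011],58.7,.015)],[1]);print(read_state()["force"])
d=capture("wrist");cv2.imwrite("pics/w4.png",d["color"][:,:,::-1])
E
```

```text
time_s: 11.8
position: [0.4969, -0.3934, 0.0371]
tcp_rot: [[0.521, 0.853, -0.017], [0.853, -0.521, -0.022], [-0.028, -0.003, -1.0]]
force: [-0.4, 0.3, -0.7]
opening: 0.317
grasp_force: 30.0
lath_a_lead []
lath_a_tail [([0.6262, -0.1884, 0.0143], 0.94)]
(array([ 592. , -281.5]), array([246. , 142.6]), 59.3)
-> [ 0.4983 -0.3913  0.0286]
t 12.0 turn deg [-0.1  0.7 -0.1]
2.5 -0.0 8.7 -0.002 0.013 -0.001
[-0.92124715 -0.15681358 -0.06619808]
```

View pics/w4.png

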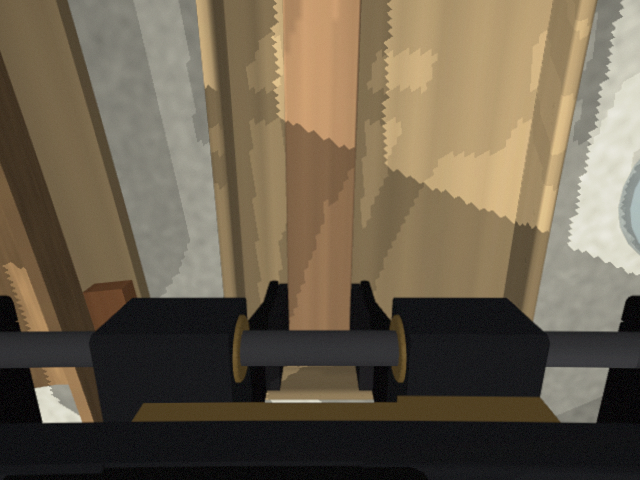

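```bash
python3 -m jog '1 0 4 0 .007 0 20;1 0 2 0 .006 0 20;0 0 1 0 0 0 20;0 0 0 0 0 0 20' ; python3 -m jog '0 0 1 0 0 0 20;0 0 0 0 0 0 20'
```

```text
time_s: 12.55
position: [0.4979, -0.3915, 0.0298]
tcp_rot: [[0.521, 0.854, -0.01], [0.854, -0.521, -0.011], [-0.015, -0.003, -1.0]]
force: [0.6, -0.6, -0.8]
opening: 0.313
grasp_force: 30.0
time_s: 12.8
position: [0.4979, -0.3915, 0.0289]
tcp_rot: [[0.521, 0.854, -0.01], [0.854, -0.521, -0.011], [-0.015, -0.003, -1.0]]
force: [-0.6, 0.4, 0.4]
opening: 0.312
grasp_force: 30.0
```

```bash
python3 -m jog '0 0 0 0 0 0 31;0 0 0 0 0 0 35;0 0 -3 0 0 0 36;0 0 -15 0 0 0 36;0 0 -25 0 0 0 36;40 0 0 0 0 0 36;50 0 0 0 -.005 0 36;50 0 0 0 -.005 0 36;15 0 0 0 -.005 0 36;0 0 10 0 0 0 36'
python3 - <<'E'
from h import *
d=capture("wrist");s=read_state()
o=trace("wrist","lath_a")[0];q=np.argwhere(o["pixels"]);print(o["conf"],len(q))
P=ray_plane(d,q[:,::-1],.012)[:,:2];c,wh,a=cv2.minAreaRect((P*1000).astype(np.float32));print(c,wh,a)
# centreline y offset in tool frame
b=np.array([np.cos(np.radians(58.7)),np.sin(np.radians(58.7))]);v=P-s["position"][:2]
al=v@b; print("along range",al.min(),al.max())
R=s["tcp_rot"]
for lo in (.02,.05,.08):
    m=(al>lo)&(al<lo+.01)
    if m.any():print(lo,(v[m]@R[:2,1]).min(),(v[m]@R[:2,1]).max())
print(s["position"],R[2]);cv2.imwrite("pics/w5.png",d["color"][:,:,::-1])
E
```

```text
time_s: 14.05
position: [0.5802, -0.2587, 0.0604]
tcp_rot: [[0.518, 0.855, -0.016], [0.855, -0.519, -0.026], [-0.03, 0.0, -1.0]]
force: [0.2, -0.0, -0.3]
opening: 0.407
grasp_force: 0.0
0.78 14523
(581.6527099609375, -256.0010070800781) (166.26889038085938, 29.432247161865234) 57.8244514465332
along range -0.07855290522109769 0.08742849581685204
0.02 -0.01318256910111324 0.015210989675835904
0.05 -0.012699335765080054 0.015479594838776181
0.08 -0.012010374031091117 0.015669848509470792
[ 0.57846911 -0.25919803  0.05833478] [-0.03043506 -0.00336925 -0.99953107]
```

```bash
python3 -m jog '0 1 12 0 .015 0 36;0 0 10 0 .015 0 36;0 0 5 0 0 0 36;0 0 2 0 0 0 36;0 0 0 0 0 0 20;0 0 0 0 0 0 20;0 0 0 0 0 0 20' && python3 -m jog '0 0 -3 0 0 0 20;0 0 -3 0 0 0 20;0 12 0 0 0 0 20;0 16 0 0 0 0 20;0 14 0 0 0 0 20;0 6 0 0 0 0 20;0 0 3 0 0 0 20;0 0 2 0 0 0 20;0 0 0 0 0 0 20'
```

```text
time_s: 15.02
position: [0.5797, -0.2598, 0.0305]
tcp_rot: [[0.52, 0.854, -0.002], [0.854, -0.52, 0.001], [0.0, -0.002, -1.0]]
force: [0.5, -0.3, -0.8]
opening: 0.312
grasp_force: 30.0
time_s: 16.15
position: [0.6198, -0.2844, 0.0307]
tcp_rot: [[0.521, 0.854, -0.003], [0.854, -0.521, 0.002], [0.0, -0.004, -1.0]]
force: [0.2, -0.4, -0.0]
opening: 0.311
grasp_force: 30.0
```

```bash
python3 -m jog '0 0 0 0 0 0 31;0 0 0 0 0 0 35;0 0 -4 0 0 0 36;0 0 -20 0 0 0 36;0 0 -40 0 0 0 36;0 0 -50 0 0 0 40'
python3 - <<'E'
from h import *
d=capture("wrist")
o=trace("wrist","lath_a")[0];q=np.argwhere(o["pixels"])
P=ray_plane(d,q[:,::-1],.012)[:,:2];print(cv2.minAreaRect((P*1000).astype(np.float32)))
p,R=grasp([.478,.123,.099],80.5,back=.08);chain([(p,R)],[14]);cv2.imwrite("pics/w6.png",d["color"][:,:,::-1])
E
```

```text
time_s: 16.9
position: [0.6203, -0.2848, 0.1467]
tcp_rot: [[0.521, 0.854, -0.003], [0.854, -0.521, 0.002], [0.0, -0.004, -1.0]]
force: [-0.4, 0.0, 0.6]
opening: 0.442
grasp_force: 0.0
((603.9412841796875, -309.3792724609375), (234.25331115722656, 28.724628448486328), 58.228004455566406)
-> [0.4871 0.1773 0.1827]
t 17.0 turn deg [ -2.9 -18.5 -21.8]
23.2 -25.7 -2.4 -0.004 -0.023 -0.027
23.9 -25.0 -3.0 -0.004 -0.023 -0.027
24.5 -24.3 -3.7 -0.004 -0.023 -0.027
25.0 -23.6 -4.3 -0.004 -0.023 -0.027
25.5 -22.9 -5.0 -0.004 -0.023 -0.027
26.0 -22.2 -5.7 -0.004 -0.023 -0.027
26.5 -21.5 -6.4 -0.004 -0.023 -0.027
26.9 -20.7 -7.1 -0.004 -0.023 -0.027
27.3 -20.0 -7.8 -0.004 -0.023 -0.027
27.6 -19.2 -8.5 -0.004 -0.023 -0.027
27.9 -18.4 -9.2 -0.004 -0.023 -0.027
28.2 -17.6 -9.9 -0.004 -0.023 -0.027
28.4 -16.8 -10.6 -0.004 -0.023 -0.027
28.6 -16.0 -11.3 -0.004 -0.023 -0.027
```

View pics/w6.png

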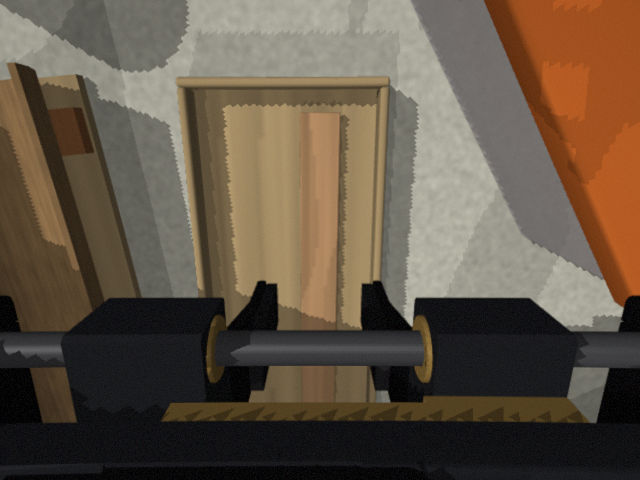

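```bash
python3 -m jog '23 -26 -8 -.004 -.023 -.027 46;24 -25 -8 -.004 -.023 -.027 46;24 -24 -4 -.004 -.023 -.027 46;25 -24 -4 -.004 -.023 -.027 46;26 -23 -5 -.004 -.023 -.027 46;26 -22 -6 -.004 -.023 -.027 46;26 -21 -6 -.004 -.023 -.027 46;27 -21 -7 -.004 -.023 -.027 46;27 -20 -8 -.004 -.023 -.027 46;28 -19 -8 -.004 -.023 -.027 46;28 -18 -9 -.004 -.023 -.027 46;28 -18 -8 -.004 -.023 -.027 46' && python3 -m jog '28 -17 -7 -.004 -.023 -.027 46;29 -16 -6 -.004 -.023 -.027 46;0 0 0 0 0 0 46;0 0 0 0 0 0 46'
cat > w.py <<'E'
from h import *
import sys
n=sys.argv[1]
d=capture("wrist");s=read_state();p=s["position"];R=s["tcp_rot"]
print("lead",[(np.round(o["at"],4).tolist(),round(o["conf"],2)) for o in place_of("wrist",n+"_lead")[:3]])
zt=float(sys.argv[2])   # half thickness
for o in trace("wrist",n)[:3]:
    q=np.argwhere(o["pixels"])
    c=q[:,1].mean();r=q[:,0]
    rows=np.arange(r.max()-8,r.min()+8,-15)
    mid=np.array([[q[r==k,1].mean(),k] for k in rows]);w=[(r==k).sum() for k in rows]
    # iterate plane tilt: z at lead .099+zt falling along
    z=.0995+zt; pl=ray_plane(d,[[mid[0,0],r.max()]],z)[0]
    out=[pl]
    for m in mid[1:]:
        zz=.09
        for _ in range(8):
            X=ray_plane(d,[m],zz)[0]; zz=z-np.linalg.norm(X[:2]-pl[:2])*np.tan(.33)
        out.append(X)
    out=np.array(out);v=out[-1]-out[1]
    print(round(o["conf"],2),"lead top",np.round(pl,4),"yaw",round(np.degrees(np.arctan2(v[1],v[0])),2),"end",np.round(out[-1],4),w)
E
python3 w.py lath_b .003
python3 - <<'E'
from h import *
p,R=grasp([.478,.123,.099],80.5,back=.08);plan(p,R,1)
E
```

```text
time_s: 18.5
position: [0.5031, 0.1134, 0.1835]
tcp_rot: [[0.211, 0.976, -0.059], [0.938, -0.219, -0.268], [-0.274, 0.001, -0.962]]
force: [0.1, -0.1, 0.2]
opening: 0.528
grasp_force: 0.0
time_s: 19.0
position: [0.4832, 0.1759, 0.1793]
tcp_rot: [[0.155, 0.986, -0.06], [0.935, -0.166, -0.312], [-0.318, -0.008, -0.948]]
force: [-0.1, -0.5, 0.9]
opening: 0.533
grasp_force: 0.0
lead [([0.4708, 0.1224, 0.0959], 0.61)]
0.78 lead top [0.4748 0.1254 0.1025] yaw 79.97 end [0.4818 0.1677 0.0878] [np.int64(43), np.int64(44), np.int64(43), np.int64(44), np.int64(45)]
t 19.15 turn deg [-0.5 -0.4 -0. ]
1.5 3.3 -4.3 -0.009 -0.006 -0.0
```

Run:
```python
from h import *
p,R=grasp([.4745,.124,.0985],80);plan(p,R,1)
```

```text
t 19.15 turn deg [-0.3 -0.4  0.5]
1.6 0.6 76.1 -0.006 -0.006 0.008
```

```bash
python3 -m jog '2 1 15 -.006 -.006 .008 46;0 0 15 0 0 0 46;0 0 15 0 0 0 46;0 0 15 0 0 0 46;0 0 10 0 0 0 46;0 0 6 0 0 0 46;0 0 0 0 0 0 30;0 0 0 0 0 0 20;0 0 0 0 0 0 20;0 0 0 0 0 0 20;0 0 0 0 0 0 20' && python3 -m jog '0 0 -3 0 0 0 20;0 0 -2 0 0 0 20;-8 0 0 0 0 0 20;-15 0 0 0 0 0 20;-15 0 0 0 0 0 20;-15 0 0 0 0 0 20' && python3 -m jog '-20 0 0 0 0 0 20;-22 0 0 0 0 0 20;-22 0 0 0 0 0 20;-22 0 0 0 0 0 20;-22 0 0 0 0 0 20;-22 0 0 0 0 0 20;-22 0 0 0 0 0 20;-15 0 0 0 0 0 20'
python3 - <<'E'
from h import *
d=capture("top");s=read_state();p=s["position"];R=s["tcp_rot"]
for n in ["box","lath_b_lead","lath_b_tail"]:
    for o in place_of("top",n)[:3]: print(n,np.round(o["at"],4),round(o["conf"],2),"tool",np.round(R.T@(o["at"]-p),4))
chain([(p+[0,0,.05],R),lay([.5535,-.3005,.10],58.7,.1)],[2,10])
E
```

```text
time_s: 20.52
position: [0.4802, 0.1539, 0.1065]
tcp_rot: [[0.163, 0.985, -0.055], [0.932, -0.172, -0.319], [-0.323, 0.001, -0.946]]
force: [-0.1, 1.2, 0.3]
opening: 0.313
grasp_force: 30.0
time_s: 21.28
position: [0.4713, 0.1046, 0.1286]
tcp_rot: [[0.163, 0.985, -0.056], [0.932, -0.173, -0.319], [-0.324, -0.0, -0.946]]
force: [0.6, 0.4, 0.6]
opening: 0.317
grasp_force: 30.0
time_s: 22.28
position: [0.4439, -0.0512, 0.1828]
tcp_rot: [[0.164, 0.985, -0.056], [0.932, -0.173, -0.319], [-0.324, 0.0, -0.946]]
force: [-0.6, 0.1, 0.3]
opening: 0.317
grasp_force: 30.0
box [0.5594 0.2884 0.0016] 0.85 tool [0.3952 0.0545 0.0564]
box [ 6.640e-01 -4.397e-01  6.000e-04] 0.51 tool [-0.2655  0.2839  0.2844]
lath_b_lead [0.5407 0.0011 0.002 ] 0.65 tool [0.1244 0.086  0.149 ]
lath_b_lead [ 0.4423 -0.0837  0.1717] 0.63 tool [-0.0259  0.0038  0.0211]
lath_b_tail [0.4885 0.1671 0.086 ] 0.51 tool [0.2431 0.0058 0.0193]
-> [ 0.4439 -0.0522  0.2333]
t 22.48 turn deg [-0.  -0.1  0. ]
-9.3 0.0 -23.7 -0.0 -0.001 0.0
-9.3 0.0 -23.7 -0.0 -0.001 0.0
-> [ 0.4993 -0.3897  0.1266]
t 0 turn deg [ 4.6 13.1 20.9]
-27.1 11.3 20.6 0.008 0.023 0.036
-27.1 12.5 19.9 0.008 0.023 0.036
-27.1 13.6 19.1 0.008 0.023 0.036
-27.0 14.7 18.4 0.008 0.023 0.036
-26.8 15.9 17.7 0.008 0.023 0.036
-26.6 17.0 16.9 0.008 0.023 0.036
-26.4 18.1 16.2 0.008 0.023 0.036
-26.1 19.1 15.4 0.008 0.023 0.036
-25.7 20.2 14.7 0.008 0.023 0.036
-25.3 21.2 14.0 0.008 0.023 0.036
```

```bash
python3 -m jog '-9 0 -24 0 0 0 20;-9 0 -24 0 0 0 20;-27 11 15 .008 .023 .036 20;-27 12 15 .008 .023 .036 20;-27 14 15 .008 .023 .036 20;-27 15 15 .008 .023 .036 20;-27 16 15 .008 .023 .036 20;-27 17 15 .008 .023 .036 20;-26 18 15 .008 .023 .036 20;-26 19 15 .008 .023 .036 20;-26 20 15 .008 .023 .036 20;-25 21 15 .008 .023 .036 20' && python3 -m jog '0 0 10 0 0 0 20;0 0 0 0 0 0 20'
python3 - <<'E'
from h import *
capture("top");s=read_state();p=s["position"];R=s["tcp_rot"]
for o in place_of("top","lath_b_tail")[:2]: print(np.round(o["at"],4),round(o["conf"],2),"tool",np.round(R.T@(o["at"]-p),4))
c=[.5535,-.3005]
chain([lay(c+[.03],58.7,.06),lay(c+[.011],58.7,.015)],[5,4])
E
```

```text
time_s: 23.98
position: [0.5021, -0.382, 0.147]
tcp_rot: [[0.512, 0.857, -0.052], [0.853, -0.515, -0.081], [-0.096, -0.003, -0.995]]
force: [-0.1, -0.2, 0.4]
opening: 0.314
grasp_force: 30.0
time_s: 24.22
position: [0.5002, -0.3808, 0.1363]
tcp_rot: [[0.511, 0.858, -0.055], [0.854, -0.514, -0.079], [-0.096, -0.007, -0.995]]
force: [-1.0, 0.3, -0.4]
opening: 0.317
grasp_force: 30.0
[ 0.628  -0.1777  0.096 ] 0.89 tool [0.2425 0.0053 0.0178]
-> [ 0.4988 -0.3905  0.0524]
t 24.32 turn deg [-0.2  2.1  0.4]
-0.2 0.7 17.2 -0.001 0.007 0.001
-0.3 0.7 17.2 -0.001 0.007 0.001
-0.5 0.7 17.2 -0.001 0.007 0.001
-0.6 0.7 17.2 -0.001 0.007 0.001
-0.7 0.7 17.2 -0.001 0.007 0.001
-> [ 0.4983 -0.3913  0.0286]
t 0 turn deg [ 0.   2.6 -0. ]
0.1 0.0 5.9 0.0 0.011 -0.0
0.1 0.0 5.9 0.0 0.011 -0.0
-0.0 0.0 5.9 0.0 0.011 -0.0
-0.1 0.0 5.9 0.0 0.011 -0.0
```

```bash
python3 -m jog '0 0 20 0 .007 -.005 20;0 0 20 0 .007 -.004 20;0 1 20 0 .007 0 20;-1 1 16 0 .007 0 20;-1 0 12 0 .007 0 20;0 0 6 0 .013 0 20;0 0 4 0 .01 0 20;0 0 0 0 0 0 20'
python3 - <<'E'
from h import *
d=capture("wrist");s=read_state();p=s["position"];R=s["tcp_rot"]
for o in trace("wrist","lath_b")[:3]:
    q=np.argwhere(o["pixels"]);P=ray_plane(d,q[:,::-1],.016)[:,:2];print(round(o["conf"],2),len(q),cv2.minAreaRect((P*1000).astype(np.float32)))
print(s["force"])
chain([lay([.5535,-.3005,.011],58.7,.015)],[4])
cv2.imwrite("pics/w7.png",d["color"][:,:,::-1])
E
```

```text
time_s: 25.32
position: [0.4973, -0.3925, 0.0407]
tcp_rot: [[0.507, 0.862, -0.022], [0.861, -0.508, -0.033], [-0.039, -0.003, -0.999]]
force: [0.2, 0.5, -0.9]
opening: 0.312
grasp_force: 30.0
0.83 23049 ((523.6180419921875, -347.8419494628906), (137.7565155029297, 30.368946075439453), 59.1588020324707)
0.75 20517 ((565.0792846679688, -368.748291015625), (131.16668701171875, 28.68067169189453), 58.47381591796875)
[ 0.00321704 -0.25585296 -0.74340124]
-> [ 0.4983 -0.3913  0.0286]
t 25.43 turn deg [-0.1  1.4  0.8]
0.5 0.0 3.1 -0.0 0.006 0.004
0.4 0.0 3.1 -0.0 0.006 0.004
0.4 0.0 3.1 -0.0 0.006 0.004
0.4 0.0 3.1 -0.0 0.006 0.004
```

View pics/w7.png

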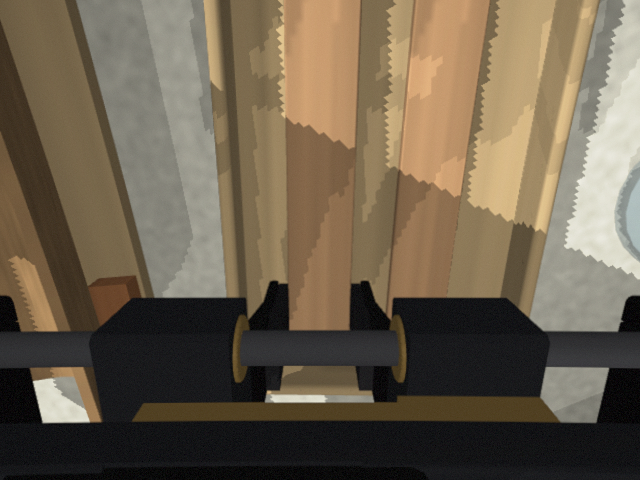

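```bash
python3 -m jog '1 -1 4 0 .008 .005 20;1 -1 4 0 .008 .005 20;0 0 2 0 .007 0 20;0 0 1 0 0 0 20;0 0 0 0 0 0 20' && python3 -m jog '0 0 1 0 0 0 20;0 0 0 0 0 0 20'
```

```text
time_s: 26.05
position: [0.4964, -0.3897, 0.0294]
tcp_rot: [[0.516, 0.857, -0.011], [0.857, -0.516, -0.013], [-0.017, -0.003, -1.0]]
force: [0.3, 0.4, -0.3]
opening: 0.309
grasp_force: 30.0
time_s: 26.3
position: [0.4965, -0.3898, 0.0286]
tcp_rot: [[0.515, 0.857, -0.011], [0.857, -0.516, -0.013], [-0.017, -0.002, -1.0]]
force: [-0.1, -0.9, 0.8]
opening: 0.316
grasp_force: 30.3
```

```bash
python3 -m jog '0 0 0 0 0 0 30;0 0 0 0 0 0 32;0 0 -3 0 0 0 33;0 0 -10 0 0 0 33;0 0 -30 0 0 0 33;0 0 -50 0 0 0 33'
python3 - <<'E'
from h import *
d=capture("wrist")
for o in trace("wrist","lath_b")[:2]:
    q=np.argwhere(o["pixels"]);P=ray_plane(d,q[:,::-1],.012)[:,:2];print(round(o["conf"],2),len(q),cv2.minAreaRect((P*1000).astype(np.float32)))
p,R=grasp([.533,.108,.102],80.5,back=.08);chain([(p,R)],[14])
E
```

```text
time_s: 27.05
position: [0.4969, -0.3878, 0.1212]
tcp_rot: [[0.516, 0.857, -0.013], [0.857, -0.516, -0.01], [-0.015, -0.006, -1.0]]
force: [0.9, -0.4, 0.1]
opening: 0.378
grasp_force: 0.0
0.79 12803 ((569.0239868164062, -365.2259521484375), (173.3153839111328, 28.823720932006836), 58.34280776977539)
0.56 12791 ((527.1011352539062, -339.69049072265625), (173.59426879882812, 28.88742446899414), 58.32685089111328)
-> [0.5421 0.1623 0.1857]
t 27.15 turn deg [ -3.2 -17.4 -21.4]
35.3 -17.8 -5.0 -0.004 -0.022 -0.027
35.7 -16.8 -5.9 -0.004 -0.022 -0.027
36.0 -15.9 -6.7 -0.004 -0.022 -0.027
36.2 -14.9 -7.6 -0.004 -0.022 -0.027
36.4 -13.9 -8.4 -0.004 -0.022 -0.027
36.6 -12.9 -9.3 -0.004 -0.022 -0.027
36.7 -11.9 -10.1 -0.004 -0.022 -0.027
36.8 -10.8 -10.9 -0.004 -0.022 -0.027
36.8 -9.8 -11.8 -0.004 -0.022 -0.027
36.8 -8.8 -12.6 -0.004 -0.022 -0.027
36.7 -7.7 -13.5 -0.004 -0.022 -0.027
36.6 -6.7 -14.3 -0.004 -0.022 -0.027
36.5 -5.7 -15.1 -0.004 -0.022 -0.027
36.3 -4.6 -15.9 -0.004 -0.022 -0.027
```

```bash
python3 -m jog '35 -18 -20 -.004 -.022 -.027 33;36 -17 -20 -.004 -.022 -.027 33;36 -16 -15 -.004 -.022 -.027 33;36 -15 -10 -.004 -.022 -.027 33;36 -14 -8 -.004 -.022 -.027 33;37 -13 -8 -.004 -.022 -.027 33;37 -12 -10 -.004 -.022 -.027 33;37 -11 -10 -.004 -.022 -.027 33;37 -10 -10 -.004 -.022 -.027 33;37 -9 -10 -.004 -.022 -.027 33;37 -8 -10 -.004 -.022 -.027 33;37 -7 -8 -.004 -.022 -.027 33' && python3 -m jog '37 -6 -5 -.004 -.022 -.027 33;36 -4 0 -.004 -.022 -.027 33;0 0 0 0 0 0 33;0 0 0 0 0 0 33' && python3 w.py dowel .006
```

```text
time_s: 28.65
position: [0.531, 0.087, 0.1981]
tcp_rot: [[0.203, 0.977, -0.061], [0.939, -0.212, -0.271], [-0.278, -0.002, -0.961]]
force: [-0.1, -0.1, 0.3]
opening: 0.379
grasp_force: 0.0
time_s: 29.15
position: [0.535, 0.1572, 0.1815]
tcp_rot: [[0.148, 0.987, -0.063], [0.936, -0.16, -0.314], [-0.32, -0.012, -0.947]]
force: [-0.3, -0.1, 0.1]
opening: 0.377
grasp_force: 0.0
lead [([0.5381, 0.1098, 0.1007], 0.81), ([0.5395, 0.0007, 0.0001], 0.41)]
0.86 lead top [0.5341 0.1087 0.1055] yaw 80.02 end [0.5441 0.1676 0.085 ] [np.int64(21), np.int64(23), np.int64(21), np.int64(23), np.int64(23), np.int64(23), np.int64(25)]
```

Run:
```python
from h import *
p,R=grasp([.5345,.1085,.102],80.3,ahead=.0185);plan(p,R,1)
```

```text
t 29.3 turn deg [-0.5 -0.3  0.6]
5.8 8.0 72.4 -0.009 -0.004 0.01
```

```bash
python3 -m jog '6 8 10 -.009 -.004 .01 36;0 0 15 0 0 0 36;0 0 15 0 0 0 36;0 0 15 0 0 0 36;0 0 11 0 0 0 36;0 0 6 0 0 0 36;0 0 0 0 0 0 20;0 0 0 0 0 0 8;0 0 0 0 0 0 8;0 0 0 0 0 0 8;0 0 0 0 0 0 8;0 0 0 0 0 0 8' && python3 -m jog '0 0 -2 0 0 0 8;0 0 -1 0 0 0 8;-8 0 0 0 0 0 8;-15 0 0 0 0 0 8;-15 0 0 0 0 0 8;-15 0 0 0 0 0 8'
```

```text
time_s: 30.8
position: [0.5401, 0.1389, 0.1115]
tcp_rot: [[0.158, 0.986, -0.054], [0.933, -0.167, -0.319], [-0.323, 0.0, -0.946]]
force: [0.0, 0.7, -0.1]
opening: 0.151
grasp_force: 30.0
time_s: 31.55
position: [0.5315, 0.0889, 0.1319]
tcp_rot: [[0.159, 0.986, -0.054], [0.933, -0.168, -0.319], [-0.324, -0.0, -0.946]]
force: [0.1, 0.7, -0.5]
opening: 0.148
grasp_force: 30.0
```

```bash
python3 -m jog '-20 0 0 0 0 0 8;-22 0 0 0 0 0 8;-22 0 0 0 0 0 8;-22 0 0 0 0 0 8;-22 0 0 0 0 0 8;-22 0 0 0 0 0 8;-22 0 0 0 0 0 8;-15 0 0 0 0 0 8;0 0 0 0 0 0 8'
python3 - <<'E'
from h import *
d=capture("top");s=read_state();p=s["position"];R=s["tcp_rot"]
for n in ["box","dowel_lead","dowel_tail","half_tube","mug"]:
    for o in place_of("top",n)[:2]: print(n,np.round(o["at"],4),round(o["conf"],2),"tool",np.round(R.T@(o["at"]-p),4))
print(rect(d,"top","half_tube",.057)[:3])
capture("scene")
for n in ["dowel_lead","dowel_tail","half_tube"]:
    for o in place_of("scene",n)[:2]: print(n,np.round(o["at"],4),round(o["conf"],2),"tool",np.round(R.T@(o["at"]-p),4))
chain([(p+[0,0,.06],R),lay([.424,-.223,.13],64.7,.1,(.108,0,.0185))],[2,10])
E
```

```text
time_s: 32.67
position: [0.5052, -0.0666, 0.1859]
tcp_rot: [[0.16, 0.986, -0.054], [0.933, -0.169, -0.319], [-0.324, 0.001, -0.946]]
force: [0.0, 0.1, -0.7]
opening: 0.149
grasp_force: 30.0
box [0.5629 0.2875 0.0011] 0.89 tool [ 0.3985 -0.0028  0.0589]
dowel_lead [ 6.674e-01 -4.416e-01 -1.000e-04] 0.72 tool [-0.2645  0.2231  0.2867]
dowel_lead [ 0.4991 -0.0916  0.178 ] 0.49 tool [-0.0225 -0.0017  0.0157]
dowel_tail [0.5407 0.1579 0.0872] 0.46 tool [ 0.2463 -0.0028  0.0199]
dowel_tail [0.5721 0.328  0.1203] 0.18 tool [ 0.3992 -0.0005 -0.0673]
half_tube [ 0.4231 -0.2251 -0.0028] 0.78 tool [-0.1007 -0.0542  0.2335]
mug [ 0.6648 -0.4423  0.0022] 0.38 tool [-0.2663  0.2206  0.2849]
(array([ 423.4, -219.4]), array([307.3, 103. ]), 64.5)
dowel_tail [0.5451 0.155  0.0873] 0.57 tool [0.2442 0.002  0.0205]
dowel_tail [0.5231 0.035  0.1299] 0.41 tool [0.115  0.0006 0.0196]
half_tube [ 0.4258 -0.224  -0.0009] 0.8 tool [-0.0998 -0.0517  0.2312]
half_tube [ 0.4825 -0.4117  0.0087] 0.55 tool [-0.2689  0.0358  0.2789]
-> [ 0.5052 -0.0659  0.2456]
t 33.23 turn deg [-0.   0.   0.1]
-10.1 -0.0 -28.4 -0.0 0.0 0.001
-10.1 -0.0 -28.4 -0.0 0.0 0.001
-> [ 0.3789 -0.3185  0.1592]
t 0 turn deg [ 3.4 13.  15.3]
-22.8 -8.2 16.9 0.006 0.023 0.027
-23.4 -7.5 16.4 0.006 0.023 0.027
-23.9 -6.8 15.9 0.006 0.023 0.027
-24.5 -6.0 15.4 0.006 0.023 0.027
-24.9 -5.3 14.9 0.006 0.023 0.027
-25.4 -4.5 14.3 0.006 0.023 0.027
-25.8 -3.8 13.8 0.006 0.023 0.027
-26.2 -3.0 13.2 0.006 0.023 0.027
-26.6 -2.2 12.6 0.006 0.023 0.027
-26.9 -1.4 12.0 0.006 0.023 0.027
```

```bash
python3 -m jog '-10 0 -28 0 0 0 8;-10 0 -28 0 0 0 8;-23 -8 17 .006 .023 .027 8;-23 -8 16 .006 .023 .027 8;-24 -7 16 .006 .023 .027 8;-24 -6 15 .006 .023 .027 8;-25 -5 15 .006 .023 .027 8;-25 -5 14 .006 .023 .027 8;-26 -4 14 .006 .023 .027 8;-26 -3 13 .006 .023 .027 8;-27 -2 13 .006 .023 .027 8;-27 -1 12 .006 .023 .027 8' && python3 -m jog '0 0 0 0 0 0 8;0 0 0 0 0 0 8'
python3 - <<'E'
from h import *
d=capture("wrist");cv2.imwrite("pics/w8.png",d["color"][:,:,::-1])
s=read_state();p=s["position"];R=s["tcp_rot"]
capture("top")
for n in ["dowel_tail","half_tube"]:
    for o in place_of("top",n)[:2]: print(n,np.round(o["at"],4),round(o["conf"],2),"tool",np.round(R.T@(o["at"]-p),4))
off=(.110,0,.0185)
# predicted trough: ends of the rims & bottom line in wrist view
t=np.radians(64.6);ex=np.array([np.cos(t),np.sin(t),0]);ey=np.array([-np.sin(t),np.cos(t),0]);c=np.array([.424,-.2235,0])
X=[c+.156*ex+b*ey+[0,0,.057] for b in(-.047,.047)]+[c+a*ex+[0,0,.012] for a in(0,.156)]
print(np.round(proj(d,X)))
chain([lay([.424,-.2235,.045],64.6,.08,off),lay([.424,-.2235,.025],64.6,.04,off)],[5,4])
E
```

```text
time_s: 34.72
position: [0.3781, -0.3189, 0.1585]
tcp_rot: [[0.428, 0.903, -0.043], [0.899, -0.43, -0.088], [-0.098, -0.001, -0.995]]
force: [1.1, 0.7, 0.0]
opening: 0.154
grasp_force: 30.0
time_s: 34.98
position: [0.3784, -0.3174, 0.1587]
tcp_rot: [[0.427, 0.903, -0.044], [0.899, -0.43, -0.087], [-0.098, -0.002, -0.995]]
force: [-0.6, 0.0, -0.3]
opening: 0.151
grasp_force: 30.0
half_tube [ 0.4228 -0.2255 -0.0032] 0.87 tool [0.1171 0.0009 0.1513]
[[ 449. -424.]
 [ 194. -422.]
 [ 321.   62.]
 [ 321. -304.]]
-> [ 0.3776 -0.3212  0.0722]
t 35.17 turn deg [-0.1  1.1  0.1]
0.8 0.1 17.4 -0.0 0.004 0.0
0.8 0.1 17.4 -0.0 0.004 0.0
0.7 0.1 17.4 -0.0 0.004 0.0
0.7 0.1 17.4 -0.0 0.004 0.0
0.6 0.1 17.4 -0.0 0.004 0.0
-> [ 0.3772 -0.3221  0.0479]
t 0 turn deg [-0.   2.3  0. ]
0.2 -0.0 6.1 -0.0 0.01 0.0
0.2 -0.0 6.1 -0.0 0.01 0.0
0.1 -0.0 6.1 -0.0 0.01 0.0
0.1 -0.0 6.1 -0.0 0.01 0.0
```

View pics/w8.png

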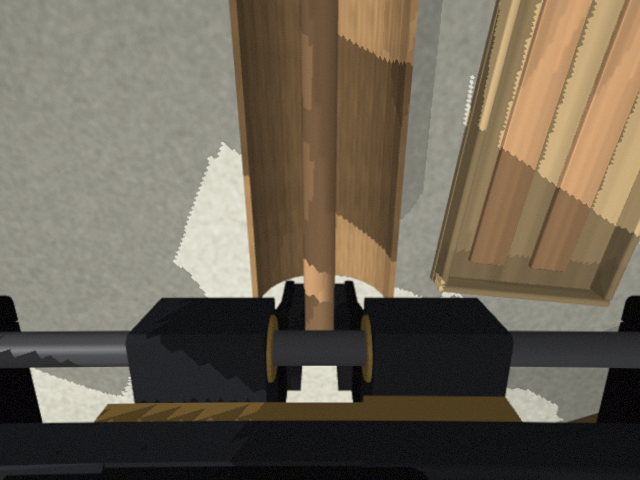

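```bash
python3 -m jog '1 2 18 0 .004 0 8;1 1 18 0 .004 0 8;1 0 18 0 .004 0 8;0 0 18 0 .004 0 8;0 0 14 0 .004 0 8;0 0 9 0 .01 0 8;0 0 6 0 .01 0 8;0 0 4 0 .01 0 8;0 0 0 0 0 0 8'
python3 - <<'E'
from h import *
off=(.110,0,.0185);s=read_state()
c=np.array([.424,-.2235,.0217])+.003*s["tcp_rot"][:,1]
chain([lay(c,64.6,.02,off)],[1]);print(s["force"])
d=capture("wrist");cv2.imwrite("pics/w9.png",d["color"][:,:,::-1])
E
```

```text
time_s: 36.3
position: [0.3784, -0.3251, 0.0539]
tcp_rot: [[0.429, 0.903, -0.022], [0.902, -0.43, -0.043], [-0.048, -0.001, -0.999]]
force: [0.5, 0.5, -0.7]
opening: 0.151
grasp_force: 30.0
-> [ 0.3797 -0.3238  0.0424]
t 36.3 turn deg [-0.1  1.6 -0.1]
2.3 0.6 11.4 -0.001 0.028 -0.001
[ 0.46405071  0.49494615 -0.7341748 ]
```

View pics/w9.png

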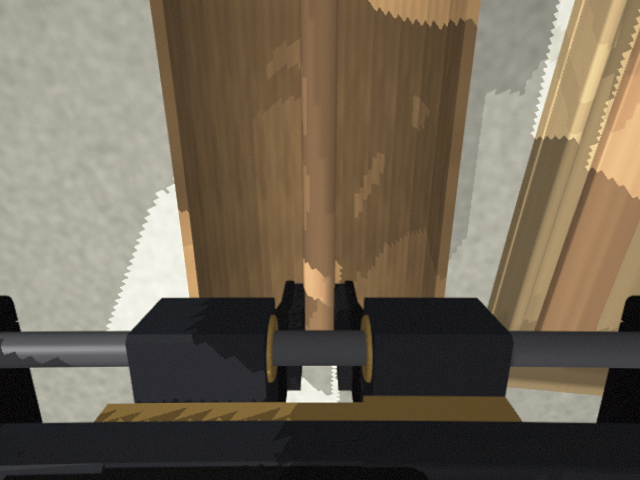

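Run:
```python
from h import *
d=capture("wrist");s=read_state();p=s["position"];R=s["tcp_rot"]
t=np.radians(64.6);ex=np.array([np.cos(t),np.sin(t),0]);c=np.array([.4255,-.2245,0])
for uv in ([320,365],[320,395]):
    for z in (.0,.012): print(uv,z,(ray_plane(d,[uv],z)[0]-c)@ex)
print("TCP along",(p-c)@ex)
from scipy.spatial.transform import Rotation
# w8 pose camera: fixed in tool
Rc=np.array(d["R"])@R; tc=np.array(d["R"])@p+d["t"]
p8=np.array([.3784,-.3174,.1587]);R8=np.array([[.427,.903,-.044],[.899,-.43,-.087],[-.098,-.002,-.995]])
d8=dict(d);d8["R"]=Rc@R8.T;d8["t"]=tc-d8["R"]@p8
print("w8 bottom end",(ray_plane(d8,[[290,288]],.014)[0]-c)@ex,"rim",(ray_plane(d8,[[258,295],[392,297]],.057)-c)@ex)
capture("top");print([(np.round(o["at"],3),o["conf"]) for o in place_of("top","dowel_tail")[:2]])
o=trace("top","dowel")[0];q=np.argwhere(o["pixels"]);d=capture("top")
P=(ray_plane(d,q[:,::-1],.025)-c)@ex;print(o["conf"],len(q),P.min(),P.max())
```

```text
[320, 365] 0.0 -0.17108045364483
[320, 365] 0.012 -0.1618889011676693
[320, 395] 0.0 -0.19282171499047668
[320, 395] 0.012 -0.18225149555729467
TCP along -0.11093884408293928
w8 bottom end -0.16833590658626527 rim [-0.1496535  -0.15134145]
[(array([ 0.479, -0.103,  0.018]), 0.68), (array([0.562, 0.286, 0.002]), 0.23)]
0.68 271 0.022522796461908114 0.13263300140626968
```

```bash
python3 -m jog '1 0 4 0 .01 0 8;1 0 3 0 .009 0 8;0 0 2 0 .009 0 8;0 0 1 0 0 0 8;0 0 0 0 0 0 8' && python3 -m jog '0 0 1 0 0 0 8;0 0 0 0 0 0 8'
```

```text
time_s: 37.22
position: [0.3791, -0.3233, 0.0437]
tcp_rot: [[0.429, 0.903, -0.01], [0.903, -0.43, -0.018], [-0.02, -0.002, -1.0]]
force: [-0.3, -0.1, 0.1]
opening: 0.147
grasp_force: 30.0
time_s: 37.48
position: [0.3791, -0.3233, 0.0428]
tcp_rot: [[0.429, 0.903, -0.01], [0.903, -0.429, -0.018], [-0.02, -0.001, -1.0]]
force: [-0.3, -0.3, -0.0]
opening: 0.152
grasp_force: 30.0
```

```bash
python3 -m jog '0 0 1 0 0 0 8;0 0 0 0 0 0 8'; python3 -m jog '0 0 1 0 0 0 8;0 0 0 0 0 0 8'
```

```text
time_s: 37.72
position: [0.3792, -0.3234, 0.0418]
tcp_rot: [[0.429, 0.903, -0.01], [0.903, -0.429, -0.018], [-0.02, -0.001, -1.0]]
force: [-0.2, 0.2, -0.6]
opening: 0.147
grasp_force: 30.0
time_s: 37.98
position: [0.3791, -0.3234, 0.0407]
tcp_rot: [[0.429, 0.903, -0.01], [0.903, -0.429, -0.018], [-0.02, -0.002, -1.0]]
force: [-0.4, 0.3, -0.1]
opening: 0.149
grasp_force: 30.0
```

```bash
python3 -m jog '0 0 0 0 0 0 16;0 0 0 0 0 0 17;0 0 -2 0 0 0 18;0 0 -4 0 0 0 22;0 0 -12 0 0 0 26;0 0 -30 0 0 0 26;0 0 -50 0 0 0 26;0 0 -50 0 0 0 26;-30 0 -30 0 0 0 26;-50 0 0 0 0 0 26;-50 0 0 0 0 0 26;0 0 0 0 0 0 26'
python3 - <<'E'
from h import *
d=capture("scene");cv2.imwrite("pics/s9.png",cv2.resize(d["color"][150:390,180:500,::-1],None,fx=2.5,fy=2.5))
d=capture("top")
for n in ["box","mug","tape_roll","scissors","brush_jar","dowel","lath_a","lath_a_lead","lath_a_tail"]:
    print(n,[(np.round(o["at"],3).tolist(),round(o["conf"],2)) for o in place_of("top",n)[:2]])
for n,c,yaw in [("dowel",[.4255,-.2245],64.6),("lath_a",[.574,-.313],58.7)]:
    t=np.radians(yaw);B=np.array([[np.cos(t),-np.sin(t)],[np.sin(t),np.cos(t)]])
    for o in trace("top",n)[:2]:
        q=np.argwhere(o["pixels"]);P=(ray_plane(d,q[:,::-1],.02)[:,:2]-c)@B;print(n,round(o["conf"],2),P.min(0),P.max(0))
E
```

```text
time_s: 39.48
position: [0.3239, -0.4412, 0.2227]
tcp_rot: [[0.433, 0.901, -0.009], [0.901, -0.433, -0.022], [-0.023, 0.001, -1.0]]
force: [-0.2, 1.4, 0.6]
opening: 0.301
grasp_force: 0.0
box [([0.56, 0.286, 0.004], 0.57), ([0.55, -0.297, 0.012], 0.45)]
mug [([0.542, 0.007, -0.002], 0.75)]
tape_roll [([0.571, 0.326, 0.12], 0.81)]
scissors [([0.374, 0.093, 0.0], 0.69)]
brush_jar [([0.666, -0.442, 0.001], 0.94)]
dowel [([0.425, -0.22, 0.021], 0.8)]
lath_a [([0.553, -0.3, 0.01], 0.88), ([0.599, -0.32, 0.011], 0.84)]
lath_a_lead [([0.525, -0.444, 0.012], 0.86)]
lath_a_tail [([0.667, -0.213, 0.009], 0.92)]
dowel 0.78 [-0.13493436 -0.00520192] [0.13458353 0.00997997]
lath_a 0.94 [-0.12927653  0.0157561 ] [0.13618985 0.04475156]
lath_a 0.7 [-0.13169444 -0.03638085] [ 0.13767452 -0.00374113]
```

View pics/s9.png

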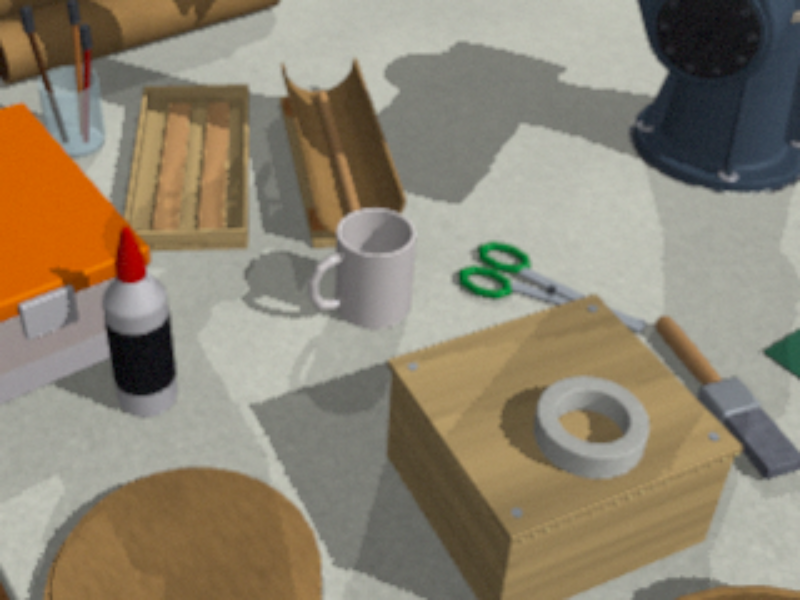

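The picture shows both laths flat in the tray (about 190,170 px), the dowel in the half-tube (about 335,150 px), and the box and other things where they were.

```bash
python3 -c "
from rig import *
print(hand_in())"
```

```text
the job is handed in; nothing more can be done
None
```

Job handed in at about 40 s: both laths lie flat in the tray, the dowel lies in the bottom of the half-tube, and the last pictures show the box and the other things where they were; one lath was laid on the tray's near side and re-gripped across to the far side, to keep the gripper clear of the brush jar.

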